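Shim the hanging foot of a dry-block heater with a feeler wedge

ROBOT

A 6-joint arm with a two-finger parallel gripper is mounted at the origin on a cart in front of the work surface, level with it; the furniture and walls round the work are solid. World frame = base frame: x ahead of the robot, y to its left, z up, the work surface at z = 0. Lengths are in m, angles in rad, forces in N, time in s.
With the tool pointing down it reaches from about 0.35 to 0.925 m from the base axis. Payload 6.4 kg.
Tool frame: the origin (TCP) lies at the very end of the fingers, on their centre line; the grasp point (between the pads) lies 19 mm behind it; z points along the fingers, y is the line along which they close (so a half turn about z gives the same grasp; the last joint's range is limited). The gripper opens to 94 mm and grips with 3 to 60 N. Pads are 16 mm wide; open, the fingers measure 119 mm over their backs; the gripper's body (75 mm by 177 mm) begins 78 mm behind the grasp point.
Start: joints at [1.055, 0.245, 1.558, -0, 1.339, -0.174], TCP at [0.218, 0.612, 0.205] pointing down, gripper open.
Joint ranges: [-3.13, 3.13], [-1.02, 2.26], [0.13, 2.54], [-0.95, 4.09], [0.21, 2.88], [-2.74, 2.74]. Speed limits (rad/s): [2.57, 2.57, 3.14, 3.14, 3.14, 3.14].

INTERFACE

Orientations are given as a unit quaternion [w, x, y, z].
In Python, from bench import manip gives the robot as it stands. The module is installed in compiled form; this text tells all that it offers.
- The arm moves only by the tool servo_tool, never from a script. Its argument "increments" is one flat list of numbers, 7 for each row, row after row: the shift along the tool's x, y, z in cm, then the turn, a rotation vector about the tool's x, y, z in rad, then the opening, from -1 (shut) to 1 (fully open). A call has exactly 10 rows; each row is the pose to reach, as a shift and turn from the pose commanded when the call began, along the tool's axes at that moment; what a row does not reach only later rows make up. A row lasts 1/8 s, in which the tool goes at most 62.5 mm and 10.7 degrees, less where a joint would pass 70% of its speed; a pose out of reach is approached as far as the arm can. A call with a gripper value outside its range is refused whole. The fingers move at their own pace and stop on an object; "force" is the grip in N (left out, the last holds). Time passes only in rows, so rows that repeat a pose let the fingers close, or fill a call up. It gives the time, the measured TCP pose, the force, the opening and the grip force at its end, in the units of the state.
- manip.state(): the state, without advancing time (a new reading comes with each control period).
- manip.get_image(name): name is "scene" or "top" or "wrist"; returns a dict with "img" (400x640x3 uint8, red, green, blue), "fov_y" (degrees; the focal length in pixels is half the picture's height over the tangent of half this angle, whatever the lens; pixels are square), "cx", "cy" (the principal point, pixels), "k1" (the pictures are not rectified: a ray, as slopes to the right and down, at radius r is drawn at 1 + k1 r^2 times it, then the intrinsics apply), "rvec" (rotation vector, rad) and "tvec" (3), from world to camera coordinates, as OpenCV has them. Camera axes: x right, y down, z forward; pixel columns grow to the right and rows downward; lengths in m; the calibration is good to about 2 mm. A picture is of the moment at which its call begins. There is no depth.
- manip.job_done(): hands the job in; it is judged then, once.
The state is a dict: "t": time; "joints": joint angles; "dq": joint speeds; "tau": joint torques, N m; "tool_pos": TCP position; "eef_rot": TCP orientation; "ft_force": force on the tool from outside, world axes, zero at the start; "torque": the same for the moment, N m; "opening": opening from 0.0 (shut) to 1.0 (fully open); "grip_force": force on a finger pad.
Only numpy, scipy, OpenCV 4.12 (cv2) and the standard library are available. Lean on these libraries where they do the work, as an engineer would, in place of code of your own. Each camera call takes 0.05 s, during which the arm holds its last target. There are 200 camera calls.

TASK

The white heater rocks because its front left foot hangs clear of the bench by an unknown amount. Keeping the orange wedge flat on the bench, slide its thin end straight in under that foot until you feel a light, definite drag, so that the sprung pad just bears on the ramp without being jacked up hard, then let go and leave the wedge there. Do not bump the heater or disturb the vial, the blue flask or the agar dish.

Things in the scene. Friction and masses are not known exactly. Their poses are not given: they have to be found in the camera images.
- wedge: loose orange wedge, 80 g. Origin: underside, middle of the grip; x to the thin end, z up. Upright handle plate 12 mm wide across y, 42 mm high, x -16 to +39 mm: grasp it across y at the origin. Ramp head 30 mm wide, from x +38 (16 mm thick) to the thin edge at x +103 mm (3 mm thick), falling 1 mm in 5
- heater: fixed white benchtop dry-block heater. Origin on the bench under the middle of its plinth; x to its rear (front looks to -x), y to the robot's left, z up. Plinth: x -85 to +85, y -100 to +100, z 30 to 165 mm. Head above it overhangs the front. Three feet 22 mm across stand on the bench: front right (x -63, y -78) and both rear corners
- head_edge (a point): middle of the lower front edge of the heater's head, at x -135, y 0, z 160 mm in its frame (head: x -135 to +85, y +-103, z 160 to 215; a dial stands 10 mm farther out). A gripper that points straight down strikes it before the wedge is in: lean it back from the heater by 25 to 40 degrees
- foot_spot (a point): bench point (z = 0) under the axis of the hanging front left foot (x -63, y +75 mm from the heater's origin). The foot is a black pad 22 mm across whose underside hangs 5 to 10 mm above the bench (not told). Lifting the sprung pad takes 3 N per mm from nothing. Right fit: pad lifted about 1 mm (5 mm of travel after first touch), pushing drag 6 to 8 N; wrong under 1.5 N or over 7 N of pad load
- vial: loose dropper bottle, clear glass with a white top, 20 mm across, 82 mm high, upright; origin under its middle
- flask: loose blue round flask with a black cap, 62 mm across, 90 mm high, upright; origin under its middle
- agar_dish: loose flat agar dish, 94 mm across, 17 mm high; origin under its middle
Things that resemble listed ones, but are neither listed nor needed, are in the scene too. What is meant by the wedge is not purple or turquoise, and is the larger of those in its own colour.

How it is judged:
By the outcome, as a careful person would: the job done as asked, in the order asked, and still so for the second after the job is handed in, with the robot touching nothing.
It also fails if it takes over 64 s, if anything falls off the work surface, if the arm or the gripper's body presses on something with over 40 N, if the wrist force passes 120 N, or if a joint passes its speed limit or range.

## Working session

There is one attempt and no reset: what is moved stays moved. The work goes in short steps, Python scripts to look and compute and a tool call to move; the robot and the scene stay as the last step left them, time stands still between calls to the robot, and variables do not carry over. Pictures are saved under pics/ and viewed, at most 10 in all, crops included, and the job is handed in when it is done.

Besides the shell and the picture viewer there is one more tool, called after ">>>" in YAML: its name, and indented under it one key for each argument. servo_tool: Moves the arm, as the interface text tells. Its arguments: {"type":"object","properties":{"increments":{"type":"array","items":{"type":"number"}},"force":{"type":"number"}},"required":["increments"]}

```bash
mkdir -p pics
cat > h.py <<'E'
import numpy as np, cv2
from bench import manip
from scipy.spatial.transform import Rotation as R
def shot(n,f=None):
    d=manip.get_image(n)
    if f: cv2.imwrite(f'pics/{f}.png',d['img'][:,:,::-1])
    return d
def cam(d):
    h,w=d['img'].shape[:2]; f=h/2/np.tan(np.radians(d['fov_y'])/2)
    return f,R.from_rotvec(np.ravel(d['rvec'])).as_matrix(),np.ravel(d['tvec'])
def ray(d,u,v):
    f,M,t=cam(d); p=np.array([(u-d['cx'])/f,(v-d['cy'])/f]); q=p.copy()
    for _ in range(20): q=p/(1+d['k1']*(q@q))
    return -M.T@t, M.T@np.array([q[0],q[1],1])
def onz(d,u,v,z):
    o,r=ray(d,u,v); return o+r*(z-o[2])/r[2]
def proj(d,P):
    f,M,t=cam(d); c=M@np.asarray(P)+t; s=c[:2]/c[2]; s=s*(1+d['k1']*(s@s)); return s*f+[d['cx'],d['cy']]
E
python3 - <<'E'
from h import *
for n in('scene','top'):
    d=shot(n,n+'0'); f,M,t=cam(d); print(n,f,-M.T@t,M[2],d['k1'])
print(manip.state())
E
```

```text
scene 416.9839352048828 [ 0.11760138 -0.76745669  0.62280153] [ 0.43434685  0.76002754 -0.48342627] -0.03610284064092925
top 370.0498750429657 [3.15988224e-01 6.39401675e-04 1.24559553e+00] [ 0.199674   -0.02096369 -0.97963811] 0.021216653301479278
{'t': 0.1, 'joints': array([ 1.05491399e+00,  2.45743913e-01,  1.55884857e+00, -1.35066168e-05,
        1.33868249e+00, -1.74089175e-01]), 'dq': array([-0.00205159, -0.00143496, -0.00249808,  0.00099756, -0.00191683,
        0.00071076]), 'tau': array([ 3.32932277e-04, -4.16914093e+01, -3.15523660e+01,  6.86754822e-02,
        3.09844734e-02, -4.73677085e-05]), 'tool_pos': array([0.21759596, 0.61194466, 0.20447916]), 'eef_rot': array([-2.78282641e-04,  1.70064341e-01,  9.85432602e-01, -7.93821623e-04]), 'ft_force': array([ 0.0279731 ,  0.61695393, -0.33689385]), 'torque': array([-0.08243013,  0.02870571,  0.01747574]), 'grip_force': 0.0, 'opening': 1.0029540086321322}
```

View pics/scene0.png

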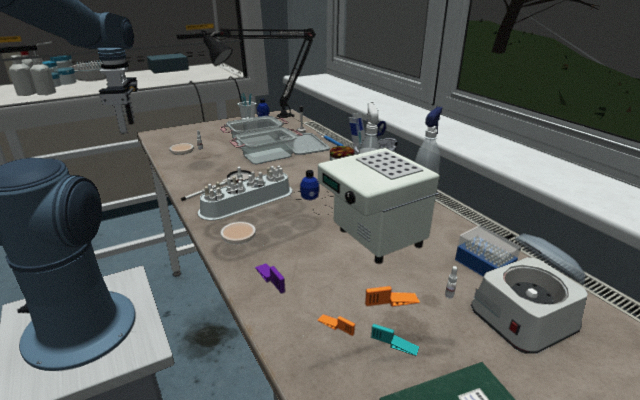

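View pics/top0.png

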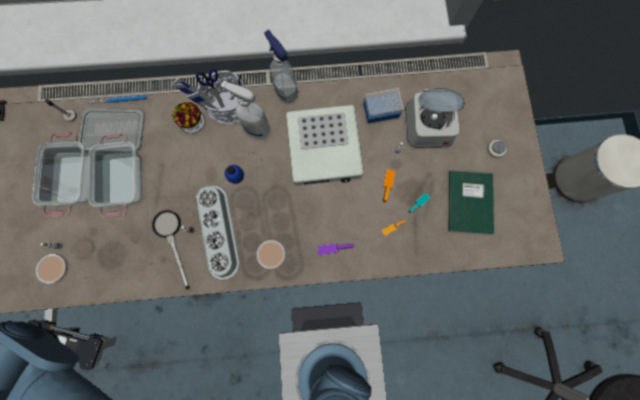

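Scene: large orange wedge at top px (389,186), scene (390,297). Lookalikes in top: small orange (394,227), turquoise (420,204), purple (335,249). By the description I choose the larger orange one, at (389,186). The heater is at (324,143), the flask at (234,173) and the dish at (270,254).

Run:
```python
from h import *
d=shot('top'); im=d['img']; hsv=cv2.cvtColor(im,cv2.COLOR_RGB2HSV)
m=cv2.inRange(hsv,(8,150,120),(22,255,255))
cs,_=cv2.findContours(m,0,2)
for c in cs:
    if cv2.contourArea(c)<40: continue
    print('orange',cv2.contourArea(c),c.reshape(-1,2).mean(0))
    P=np.array([onz(d,*p,0.008)[:2] for p in c.reshape(-1,2)],np.float32)
    r=cv2.minAreaRect(P); print(r, cv2.boxPoints(r).round(3).tolist())
# heater top
m=cv2.inRange(im,(185,195,180),(255,255,255)); 
g=cv2.inRange(hsv,(25,5,170),(90,60,255)); g[:, :280]=0; g[:,370:]=0; g[:95]=0; g[190:]=0
g=cv2.morphologyEx(g,cv2.MORPH_CLOSE,np.ones((9,9)))
cs,_=cv2.findContours(g,0,2); c=max(cs,key=cv2.contourArea)
r=cv2.minAreaRect(c); print('heater px',r,cv2.boxPoints(r).tolist())
for p in cv2.approxPolyDP(c,8,True).reshape(-1,2): print(p,onz(d,*p,0.215).round(3))
for n,u,v,z in(('flask',234,173,.09),('dish',270,254,.017),('vial',399,147,.08)): print(n,onz(d,u,v,z).round(3))
a=im[90:240,220:450]; cv2.imwrite('pics/c1.png',cv2.resize(a[:,:,::-1],None,fx=3.4,fy=3.4,interpolation=2))
```

```text
orange 85.0 [392.75 226.65]
((0.4581378102302551, -0.24759170413017273), (0.019739016890525818, 0.08458186686038971), 24.5349063873291) [[0.4320000112056732, -0.21299999952316284], [0.46700000762939453, -0.28999999165534973], [0.48500001430511475, -0.28200000524520874], [0.44999998807907104, -0.20499999821186066]]
orange 174.0 [387.96969697 184.75757576]
((0.6035844087600708, -0.24502317607402802), (0.03017270378768444, 0.10986454039812088), 70.9471206665039) [[0.546999990940094, -0.2409999966621399], [0.6510000228881836, -0.2770000100135803], [0.6600000262260437, -0.24899999797344208], [0.5569999814033508, -0.21299999952316284]]
heater px ((323.9949645996094, 142.70323181152344), (69.27204895019531, 68.78838348388672), 83.82982635498047) [[286.0772705078125, 111.964599609375], [354.4671630859375, 104.57110595703125], [361.91265869140625, 173.44186401367188], [293.52276611328125, 180.83535766601562]]
[352 106] [ 0.805 -0.127  0.215]
[287 113] [0.799 0.069 0.215]
[294 180] [0.592 0.062 0.215]
[361 172] [ 0.599 -0.132  0.215]
flask [0.665 0.261 0.09 ]
dish [0.401 0.17  0.017]
vial [ 0.711 -0.284  0.08 ]
```

View pics/c1.png

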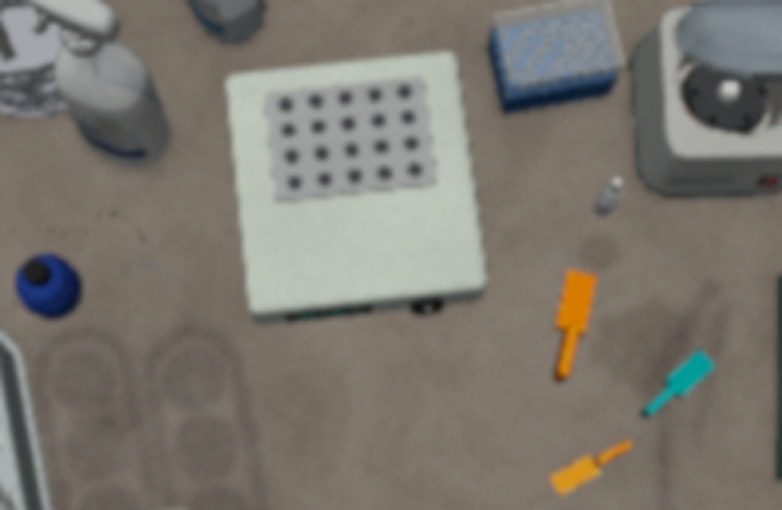

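The crop confirms the choice: the large orange wedge has its handle end at top px ≈(385,201) and its wide thin head ending at ≈(391,170), pointing to +x. Next I plan a leaned approach above it.

```bash
cat >> h.py <<'E'
def Rt(psi,th):
    z=np.array([np.cos(psi)*np.sin(th),np.sin(psi)*np.sin(th),-np.cos(th)])
    y=np.array([np.sin(psi),-np.cos(psi),0])   # sign chosen near start attitude
    return np.column_stack([np.cross(y,z),y,z])
def cur():
    s=manip.state(); q=s['eef_rot']; return s,s['tool_pos'],R.from_quat(np.r_[q[1:],q[0]]).as_matrix()
def go(P,M,base=None):
    s,p,C=cur()
    if base is not None: p,C=base
    print('shift cm',((C.T@(np.array(P)-p))*100).round(2),'turn',R.from_matrix(C.T@M).as_rotvec().round(3))
E
python3 - <<'E'
from h import *
s,p,C=cur(); print(C.round(2))
d=shot('top')
a=onz(d,385.3,201.2,.03);b=onz(d,390.9,170,.003); u=b-a; psi=np.arctan2(u[1],u[0]); print(a,b,np.hypot(u[0],u[1]),psi)
o=b[:2]-.103*np.array([np.cos(psi),np.sin(psi)]); print('origin',o)
M=Rt(psi,np.radians(30)); print(M.round(2))
P=np.r_[o,.025+.10]+.019*M[:,2]-np.r_[.05*np.cos(psi),.05*np.sin(psi),0]
print('P',P); go(P,M)
E
```

```text
[[-0.94  0.34 -0.  ]
 [ 0.34  0.94 -0.  ]
 [ 0.   -0.   -1.  ]]
[ 0.54236445 -0.22629083  0.03      ] [ 0.65593697 -0.2638784   0.003     ] 0.11963086732886312 -0.3196098918531143
origin [ 0.55815309 -0.23151619]
[[ 0.82 -0.31  0.47]
 [-0.27 -0.95 -0.16]
 [ 0.5   0.   -0.87]]
P [ 0.51970409 -0.21879124  0.10854552]
shift cm [-56.31 -68.15   9.69] turn [-0.808  0.011  3.014]
```

```bash
sed -i 's/y=np.array(\[np.sin(psi),-np.cos(psi),0\])/y=np.array([-np.sin(psi),np.cos(psi),0])/' h.py
python3 - <<'E'
from h import *
psi=-.32; M=Rt(psi,np.radians(30)); print(M.round(2)); go([.50,-.21,.15],M); go([.36,.2,.2],Rt(-.33,.0))
E
```

```text
[[-0.82  0.31  0.47]
 [ 0.27  0.95 -0.16]
 [-0.5   0.   -0.87]]
shift cm [-54.15 -67.99   5.55] turn [-0.007 -0.524 -0.021]
shift cm [-27.22 -34.06   0.51] turn [-0.001 -0.    -0.012]
```

>>> servo_tool:
  increments: [-3.8,-4.8,0,0,0,0,1,-7.6,-9.6,0,0,0,0,1,-11.4,-14.4,0,0,0,0,1,-15.2,-19.2,0,0,0,0,1,-19,-24,0,0,0,0,1,-22.8,-28.8,0,0,-0.05,0,1,-26.6,-33.6,0,0,-0.1,0,1,-30.4,-38.4,0,0,-0.15,0,1,-34.2,-43.2,0,0,-0.2,0,1,-38,-48,0,0,-0.25,0,1]
  force: 40

```text
t: 1.45
tool_pos: [0.4153, 0.031, 0.2057]
eef_rot: [0.124, 0.169, 0.978, -0.021]
ft_force: [0.9, 0.2, 0.7]
opening: 1.002
grip_force: 0.0
```

Run:
```python
from h import *
s,p,C=cur(); print(p,s['joints'].round(2)); go([.50,-.21,.15],Rt(-.32,np.radians(30)))
```

```text
[0.41529042 0.03100091 0.20573739] [-0.17 -0.54  2.27 -0.05  1.16 -1.39]
shift cm [-14.15 -19.87   9.41] turn [-0.008 -0.271 -0.02 ]
```

>>> servo_tool:
  increments: [-2.4,-3.4,1.6,0,-0.05,0,1,-4.8,-6.8,3.2,0,-0.1,0,1,-7.2,-10.2,4.8,0,-0.15,0,1,-9.6,-13.6,6.4,0,-0.2,0,1,-12,-17,8,0,-0.25,0,1,-14.1,-19.9,9.4,-0.01,-0.27,-0.02,1,-14.1,-19.9,9.4,-0.01,-0.27,-0.02,1,-14.1,-19.9,9.4,-0.01,-0.27,-0.02,1,-14.1,-19.9,9.4,-0.01,-0.27,-0.02,1,-14.1,-19.9,9.4,-0.01,-0.27,-0.02,1]

```text
t: 2.7
tool_pos: [0.4991, -0.2075, 0.1497]
eef_rot: [0.254, 0.153, 0.954, -0.04]
ft_force: [-0.7, -0.4, 1.4]
opening: 1.0
grip_force: 0.0
```

Run:
```python
from h import *
s,p,C=cur(); print(p,s['joints'].round(2))
d=shot('wrist','w1'); f,M,t=cam(d); print(-M.T@t,M[2])
hsv=cv2.cvtColor(d['img'],cv2.COLOR_RGB2HSV); m=cv2.inRange(hsv,(8,150,90),(22,255,255))
cs,_=cv2.findContours(m,0,2)
for c in cs:
    if cv2.contourArea(c)<100: continue
    print(cv2.contourArea(c),cv2.approxPolyDP(c,4,True).reshape(-1,2).tolist())
```

```text
[ 0.49912563 -0.20746055  0.14970673] [-0.71 -0.27  2.24  0.3   0.7  -2.14]
[ 0.35370174 -0.16032695  0.26893835] [ 0.66621907 -0.21902082 -0.71286887]
1047.5 [[314, 160], [312, 193], [305, 196], [306, 228], [326, 229], [327, 195], [321, 193], [321, 161]]
1678.5 [[286, 53], [253, 85], [254, 96], [234, 116], [232, 134], [301, 69]]
```

View pics/w1.png

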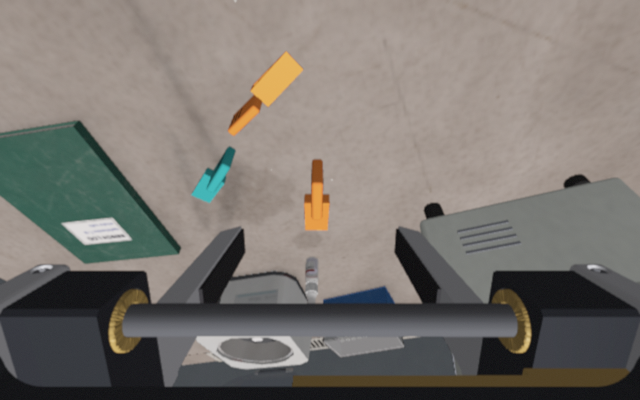

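Run:
```python
from h import *
d=shot('wrist')
for n,u,v,z in [('thinL',306,228,.003),('thinR',326.5,229,.003),('headback',312,194,.016),('headback2',327,195,.016),('htop',314,160,.042),('htop2',321.5,160,.042),
 ('amb1',286,53,.003),('amb2',301,69,.003),('amb tail',232,134,.02),('ambhead',254,90,.01),
 ('footFR bottom',433,205,0),('footFL',573,178,.007)]: print(n,onz(d,u,v,z).round(4))
im=d['img']; a=cv2.resize(im[20:260,200:620],None,fx=1.9,fy=1.9,interpolation=2); cv2.imwrite('pics/c2.png',a[::-1,::-1,::-1])
```

```text
thinL [ 0.6484 -0.2764  0.003 ]
thinR [ 0.659  -0.2509  0.003 ]
headback [ 0.5799 -0.2437  0.016 ]
headback2 [ 0.5868 -0.228   0.016 ]
htop [ 0.5164 -0.2191  0.042 ]
htop2 [ 0.5186 -0.2126  0.042 ]
amb1 [ 0.4327 -0.2153  0.003 ]
amb2 [ 0.4488 -0.2081  0.003 ]
amb tail [ 0.4791 -0.2881  0.02  ]
ambhead [ 0.4505 -0.2524  0.01  ]
footFR bottom [ 0.6599 -0.1114  0.    ]
footFL [0.6567 0.0394 0.007 ]
```

View pics/c2.png

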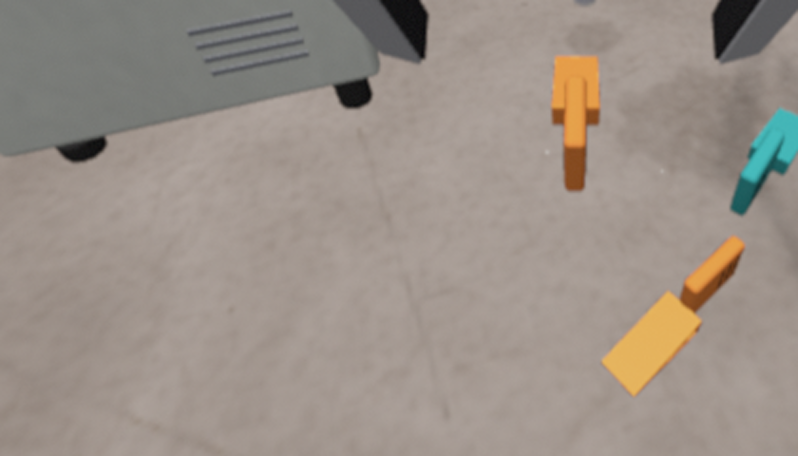

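Run:
```python
from h import *
d=shot('wrist'); a=onz(d,317.7,159.5,0)[:2]; b=np.array([.6537,-.2637]); u=b-a; psi=np.arctan2(u[1],u[0]); L=np.hypot(*u); print(a,L,psi)
u/=L; o=(a+.016*u+b-.103*u)/2; print('origin',o)
th=np.radians(33)
M=Rt(psi,th); G=np.r_[o,.0265]; P=G+.019*M[:,2]; print('P',P); 
go(P-.10*M[:,2],M); go(P,M)
```

```text
[ 0.54705003 -0.22607929] 0.11309082021878707 -0.3391220909178516
origin [ 0.55935247 -0.23041896]
P [ 0.56911125 -0.23386137  0.01056526]
shift cm [ 0.98 -0.17  5.79] turn [ 0.012 -0.055  0.016]
shift cm [ 0.43 -0.3  15.77] turn [ 0.012 -0.055  0.016]
```

>>> servo_tool:
  increments: [1,-0.2,3,0.01,-0.05,0.016,1,0.9,-0.2,6,0.01,-0.055,0.016,1,0.8,-0.2,9,0.012,-0.055,0.016,1,0.6,-0.3,12,0.012,-0.055,0.016,1,0.5,-0.3,14,0.012,-0.055,0.016,1,0.45,-0.3,15,0.012,-0.055,0.016,1,0.43,-0.3,15.7,0.012,-0.055,0.016,1,0.43,-0.3,15.7,0.012,-0.055,0.016,1,0.43,-0.3,15.7,0.012,-0.055,0.016,1,0.43,-0.3,15.7,0.012,-0.055,0.016,1]

```text
t: 4.1
tool_pos: [0.5687, -0.2344, 0.0115]
eef_rot: [0.28, 0.162, 0.945, -0.048]
ft_force: [-0.5, 0.0, 0.1]
opening: 0.999
grip_force: 0.0
```

Run:
```python
from h import *
s,p,C=cur(); print(p,s['ft_force'],s['joints'].round(2),C[:,2].round(3))
d=shot('wrist','w2')
hsv=cv2.cvtColor(d['img'],cv2.COLOR_RGB2HSV); m=cv2.inRange(hsv,(8,150,90),(22,255,255))
cs,_=cv2.findContours(m,0,2)
for c in cs:
    if cv2.contourArea(c)<100: continue
    print(cv2.contourArea(c),cv2.approxPolyDP(c,4,True).reshape(-1,2).tolist())
print('TCP px',proj(d,p), 'grasp',proj(d,p-.019*C[:,2]))
```

```text
[ 0.56871694 -0.23436515  0.01151625] [-0.48370761  0.00813468  0.11353061] [-0.65  0.19  2.13  0.59  0.31 -2.4 ] [ 0.513 -0.182 -0.839]
2683.5 [[316, 202], [311, 248], [301, 252], [300, 270], [313, 303], [329, 303], [330, 293], [338, 289], [341, 254], [331, 249], [329, 204]]
9304.0 [[264, 0], [214, 1], [163, 74], [176, 88], [123, 163], [125, 170], [141, 174], [181, 127], [193, 102], [209, 110], [282, 20]]
TCP px [320.53275258 239.4225778 ] grasp [320.63143405 252.22606738]
```

View pics/w2.png

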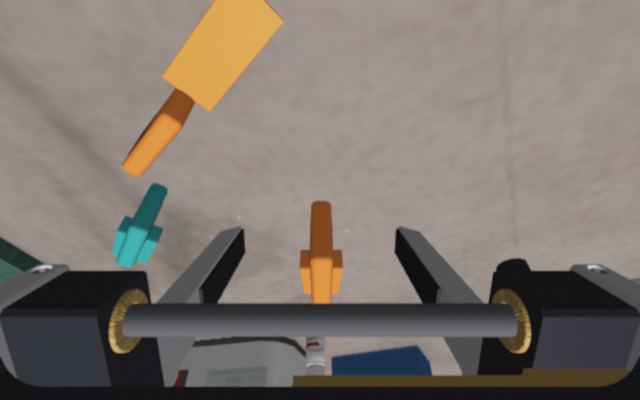

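The wedge handle is centred between the open fingers, at px (320,205) to (320,300). I close on it.

>>> servo_tool:
  increments: [0,0,0,0,0,0,0,0,0,0,0,0,0,-0.5,0,0,0,0,0,0,-1,0,0,0,0,0,0,-1,0,0,0,0,0,0,-1,0,0,0,0,0,0,-1,0,0,0,0,0,0,-1,0,0,0,0,0,0,-1,0,0,0,0,0,0,-1,0,0,0,0,0,0,-1]
  force: 40

```text
t: 5.4
tool_pos: [0.5686, -0.2342, 0.0109]
eef_rot: [0.279, 0.162, 0.945, -0.048]
ft_force: [0.0, 0.6, 0.2]
opening: 0.125
grip_force: 40.0
```

Run:
```python
from h import *
s,p,C=cur(); print(p,s['ft_force'],s['opening'],s['grip_force'],np.arctan2(-C[0,1],C[1,1]),C[2])
d=shot('wrist')
hsv=cv2.cvtColor(d['img'],cv2.COLOR_RGB2HSV); m=cv2.inRange(hsv,(8,150,90),(22,255,255))
cs,_=cv2.findContours(m,0,2)
for c in cs:
    if cv2.contourArea(c)<100: continue
    print(cv2.contourArea(c),cv2.approxPolyDP(c,4,True).reshape(-1,2).tolist())
a=onz(d,321,202,0); print('tail',a, 'dist to grasp pt', p-.019*C[:,2]-a)
psi=.035; M=Rt(psi,np.radians(33)) 
up=p+[-.0,0,.05]; go(up,C)
# staging: wedge thin edge at heater x -74-35
foot=np.array([.657,.040]); e=np.array([np.cos(psi),np.sin(psi)])
```

```text
[ 0.56856673 -0.23418974  0.01086213] [0.03051411 0.63395046 0.1548183 ] 0.12487407741248528 39.99442398548126 -0.33946972797389097 [-5.43809064e-01 -1.21070883e-04 -8.39208965e-01]
2060.0 [[314, 203], [307, 293], [311, 303], [328, 303], [328, 206]]
9383.5 [[262, 0], [214, 1], [162, 76], [175, 90], [123, 163], [125, 172], [139, 176], [180, 129], [194, 102], [209, 111], [281, 24]]
tail [ 5.47018576e-01 -2.26308557e-01  1.38777878e-17] dist to grasp pt [ 0.01180608 -0.00443881  0.02680711]
shift cm [-2.72  0.   -4.2 ] turn [-0.  0. -0.]
```

Run:
```python
from h import *
s,p,C=cur()
A=np.array([.51,-.21,.07]); go(A,C); th=np.radians(32.95)
go([.51,.03,.07],Rt(.03,th),(A,C));
```

```text
shift cm [ 2.1   0.33 -8.4 ] turn [0. 0. 0.]
shift cm [ 6.71 22.63 -4.35] turn [-0.201 -0.    -0.31 ]
```

>>> servo_tool:
  increments: [-1,0,-1.5,0,0,0,-1,-0.5,0,-3,0,0,0,-1,0.5,0.1,-5,0,0,0,-1,1.3,0.2,-6.7,0,0,0,-1,2.1,0.3,-8.4,0,0,0,-1,3.1,3.6,-9.1,-0.03,0,-0.04,-1,4.1,7,-9.7,-0.06,0,-0.09,-1,5.1,10.5,-10.4,-0.09,0,-0.14,-1,6.1,14,-11,-0.12,0,-0.18,-1,7,17.4,-11.6,-0.15,0,-0.23,-1]

```text
t: 6.7
tool_pos: [0.5112, -0.0283, 0.0699]
eef_rot: [0.283, 0.03, 0.959, -0.009]
ft_force: [-0.1, 0.4, -1.8]
opening: 0.123
grip_force: 40.0
```

Run:
```python
from h import *
s,p,C=cur(); print(p,s['ft_force'],s['joints'].round(2),s['grip_force'])
go([.51,.032,.07],Rt(.03,np.radians(32.95)))
```

```text
[ 0.51121719 -0.02829249  0.06991437] [-0.12437396  0.39399727 -1.80883444] [-0.37 -0.21  2.39  0.4   0.44 -2.19] 39.99466359615326
shift cm [ 0.42  6.01 -0.28] turn [-0.05  -0.    -0.078]
```

>>> servo_tool:
  increments: [0.1,2,-0.1,-0.02,0,-0.03,-1,0.3,4,-0.2,-0.04,0,-0.06,-1,0.4,6,-0.3,-0.05,0,-0.08,-1,0.4,6,-0.3,-0.05,0,-0.08,-1,0.4,6,-0.3,-0.05,0,-0.08,-1,0.4,6,-0.3,-0.05,0,-0.08,-1,0.4,6,-0.3,-0.05,0,-0.08,-1,0.4,6,-0.3,-0.05,0,-0.08,-1,0.4,6,-0.3,-0.05,0,-0.08,-1,0.4,6,-0.3,-0.05,0,-0.08,-1]

```text
t: 7.95
tool_pos: [0.5106, 0.0306, 0.0705]
eef_rot: [0.284, -0.014, 0.959, 0.004]
ft_force: [0.4, 0.2, -1.0]
opening: 0.125
grip_force: 40.0
```

Run:
```python
from h import *
s,p,C=cur(); print(p,s['ft_force'],s['joints'].round(2),s['grip_force'],np.arctan2(-C[0,1],C[1,1]),C[2])
d=shot('wrist'); im=d['img']; cv2.imwrite('pics/w3.png',im[::-1,::-1,::-1])
print('exp foot px (flipped)',639-proj(d,[.657,.041,.008])[0],399-proj(d,[.657,.041,.008])[1])
```

```text
[0.5105823  0.03059796 0.0705189 ] [ 0.41227182  0.1752558  -0.96964866] [-0.25 -0.21  2.39  0.36  0.43 -2.13] 39.99465465545654 0.02942481754077923 [-0.54389793 -0.00096356 -0.83915083]
exp foot px (flipped) 313.3057211352155 130.06930371362466
```

View pics/w3.png

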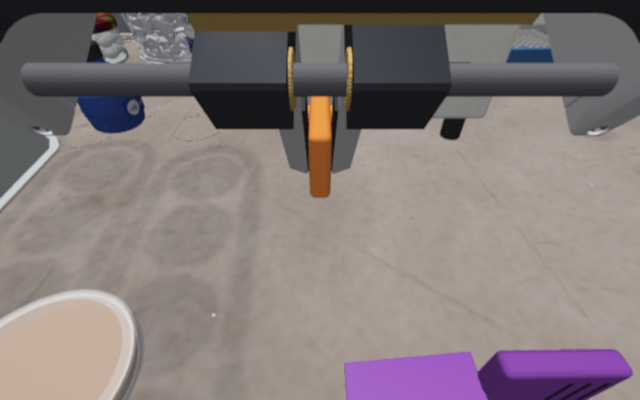

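Run:
```python
from h import *
d=shot('wrist'); im=d['img'][::-1,::-1].copy(); g=cv2.cvtColor(im,cv2.COLOR_RGB2GRAY)
m=(g[105:150,430:475]<45).astype(np.uint8); n,l,st,ce=cv2.connectedComponentsWithStats(m); print(st[1:],ce[1:])
print(g[105:150:3,452], g[112:124,470],g[112:124,375],g[112:124,440])
F=lambda u,v,z: onz(d,639-u,399-v,z)
print('FRfront',F(452,139.5,0)); a=F(485,117,.03); b=F(372,117,.03); print(a,b)
cv2.imwrite('pics/c4.png',cv2.resize(im[60:160,340:520],None,fx=4.4,fy=4.4,interpolation=2)[:,:,::-1])
# top view recheck for heater, undersides
```

```text
[[  0   0   9  13  67]
 [ 11  14  23  20 359]] [[ 2.62686567  4.28358209]
 [21.60167131 22.88857939]]
[129 129 129 127  98  21  25  24  23  22  21  27 153 161 159] [126 127 126 124 116 117 136 150 153 154 154 154] [21 21 23 25 22 26 25 23 22 25 23 20] [127 127 128 125 117 116 134 152 153 154 153 153]
FRfront [ 0.65488704 -0.11411144  0.        ]
[ 0.65033686 -0.13813131  0.03      ] [ 0.64685521 -0.02074434  0.03      ]
```

View pics/c4.png

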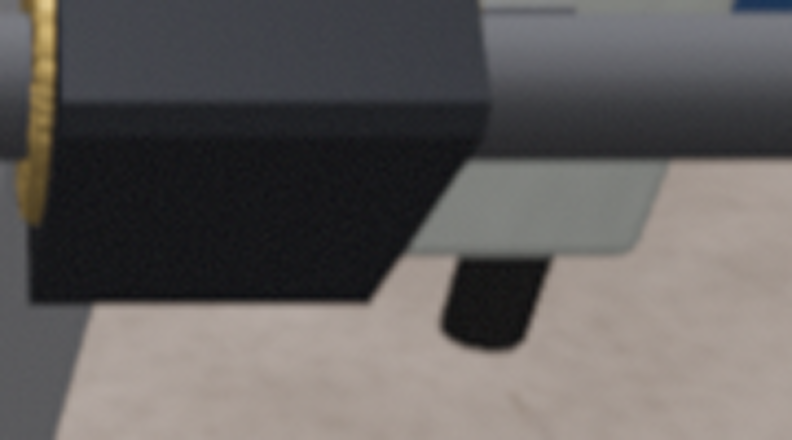

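The crop shows the front right foot standing at flipped px (450,139). From it the hanging foot lies at about (0.659, 0.041). Now I set the wedge down in front of it.

Run:
```python
from h import *
s,p,C=cur(); M=Rt(.03,np.radians(32.95)); go([.515,.036,.03],M); go([.515,.036,.012],M)
```

```text
shift cm [1.82 0.53 3.65] turn [-0.001 -0.     0.   ]
shift cm [2.79 0.53 5.16] turn [-0.001 -0.     0.   ]
```

>>> servo_tool:
  increments: [0.9,0.3,1.8,0,0,0,-1,1.8,0.5,3.6,0,0,0,-1,2.3,0.5,4.4,0,0,0,-1,2.6,0.5,4.9,0,0,0,-1,2.79,0.53,5.16,0,0,0,-1,2.79,0.53,5.16,0,0,0,-1,2.79,0.53,5.16,0,0,0,-1,2.79,0.53,5.16,0,0,0,-1,2.79,0.53,5.16,0,0,0,-1,2.79,0.53,5.16,0,0,0,-1]

```text
t: 9.3
tool_pos: [0.5151, 0.036, 0.0121]
eef_rot: [0.284, -0.014, 0.959, 0.004]
ft_force: [-0.0, -0.0, -0.9]
opening: 0.127
grip_force: 40.0
```

Run:
```python
from h import *
s,p,C=cur(); print(p,s['ft_force'],s['torque'],s['joints'].round(2),np.arctan2(-C[0,1],C[1,1]),C[2])
M=Rt(.03,np.radians(32.95)); go(p+[.0,0,-.001],M); go(p+[.03,.0009,0],M)
d=shot('scene','s2'); cv2.imwrite('pics/s2c.png',cv2.resize(d['img'][150:310,230:430,::-1],None,fx=4,fy=3.7,interpolation=2))
```

```text
[0.51510492 0.03598478 0.01212072] [-0.01533146 -0.03600018 -0.86358141] [-0.01854848  0.35183004 -0.01166036] [-0.23 -0.03  2.38  0.54  0.27 -2.31] 0.029424721678621448 [-0.54403438 -0.00097896 -0.83906235]
shift cm [0.05 0.   0.08] turn [-0.001  0.     0.   ]
shift cm [-2.52  0.    1.63] turn [-0.001  0.     0.   ]
```

>>> servo_tool:
  increments: [0.03,0,0.04,0,0,0,-1,0.05,0,0.08,0,0,0,-1,0.07,0,0.11,0,0,0,-1,0.07,0,0.11,0,0,0,-1,0.07,0,0.11,0,0,0,-1,0.07,0,0.11,0,0,0,-1,0.07,0,0.11,0,0,0,-1,0.07,0,0.11,0,0,0,-1,0.07,0,0.11,0,0,0,-1,0.07,0,0.11,0,0,0,-1]

```text
t: 10.6
tool_pos: [0.5152, 0.036, 0.0108]
eef_rot: [0.284, -0.014, 0.959, 0.004]
ft_force: [0.1, 0.6, 1.5]
opening: 0.126
grip_force: 40.0
```

View pics/s2c.png

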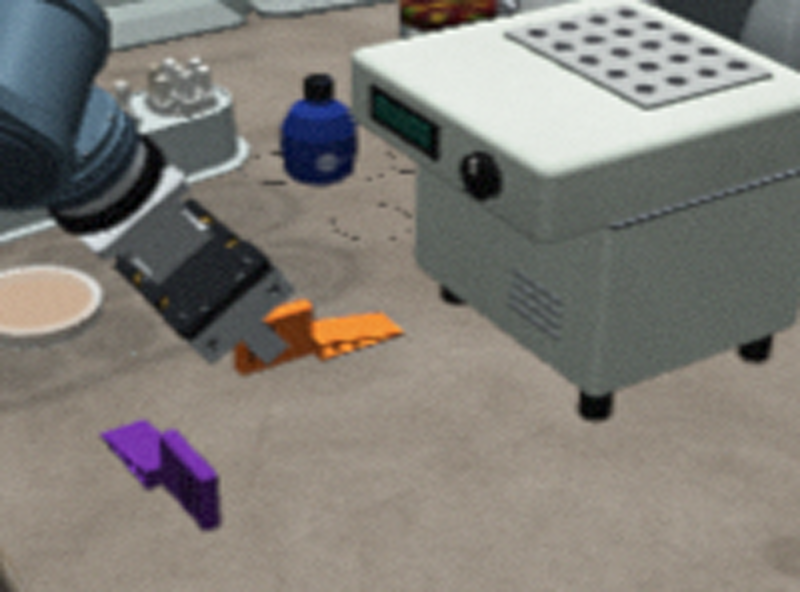

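Run:
```python
from h import *
s,p,C=cur(); print(p,s['ft_force'],s['torque'])
```

```text
[0.51518716 0.03597784 0.01083314] [0.11960708 0.56430542 1.49746677] [0.2035439  0.14883185 0.07946222]
```

Run:
```python
from h import *
d=shot('scene'); im=d['img']; g=cv2.cvtColor(im,cv2.COLOR_RGB2GRAY)
m=(g[218:236,334:356]<45).astype(np.uint8); n,l,st,ce=cv2.connectedComponentsWithStats(m); print(st[1:]+[334,218,0,0,0])
print('foot px', proj(d,[.659,.041,.007]), onz(d,344,231.5,.007))
hsv=cv2.cvtColor(im,cv2.COLOR_RGB2HSV); m=cv2.inRange(hsv,(8,150,90),(22,255,255)); ys,xs=np.where(m[220:260,285:340]); print('thin tip px',xs.max()+285, proj(d,[.611,.038,.003]))
```

```text
[[341 228   4   4   9]]
foot px [342.06503171 229.84544207] [0.65908116 0.03130593 0.007     ]
thin tip px 329 [327.62180582 236.26329712]
```

>>> servo_tool:
  increments: [-0.25,0,0.16,0,0,0,-1,-0.5,0,0.33,0,0,0,-1,-0.84,0,0.54,0,0,0,-1,-1.17,0,0.76,0,0,0,-1,-1.51,0,0.98,0,0,0,-1,-1.85,0,1.2,0,0,0,-1,-2.18,0,1.41,0,0,0,-1,-2.52,0,1.63,0,0,0,-1,-2.77,0,1.79,0,0,0,-1,-2.94,0,1.9,0,0,0,-1]

```text
t: 11.9
tool_pos: [0.5502, 0.037, 0.0108]
eef_rot: [0.284, -0.014, 0.959, 0.004]
ft_force: [-3.7, -0.5, 5.7]
opening: 0.124
grip_force: 40.0
```

Run:
```python
from h import *
s,p,C=cur(); print(p,s['ft_force'],s['torque'],s['joints'].round(2),C[2])
```

```text
[0.5501893  0.03700171 0.01083804] [-3.71884839 -0.50434267  5.7263416 ] [ 0.03450763  0.29543576 -0.02235834] [-0.2   0.06  2.29  0.51  0.26 -2.26] [-0.54397629 -0.00101221 -0.83909998]
```

>>> servo_tool:
  increments: [-0.1,0,0.05,0,0,0,-1,-0.2,0,0.11,0,0,0,-1,-0.3,0,0.17,0,0,0,-1,-0.4,0,0.24,0,0,0,-1,-0.5,0,0.3,0,0,0,-1,-0.6,0,0.37,0,0,0,-1,-0.69,0,0.42,0,0,0,-1,-0.69,0,0.42,0,0,0,-1,-0.69,0,0.42,0,0,0,-1,-0.69,0,0.42,0,0,0,-1]

```text
t: 13.15
tool_pos: [0.558, 0.0373, 0.0109]
eef_rot: [0.283, -0.014, 0.959, 0.004]
ft_force: [0.1, 0.3, -0.1]
opening: 0.126
grip_force: 40.0
```

Run:
```python
from h import *
for i in range(3): manip.get_image('wrist'); s,p,C=cur(); print(p,s['ft_force'],s['torque'])
```

```text
[0.5580071  0.03728375 0.01086821] [-0.07989368  0.44140195 -1.00793489] [-0.00323161  0.29445631 -0.05594843]
[0.55803019 0.03727779 0.01089355] [-0.48453591  0.31018908 -0.58866489] [ 0.02942383  0.29204005 -0.02941081]
[0.55800586 0.03728382 0.01089612] [ 0.69746356 -0.06328712 -0.29493346] [-0.0283564   0.27806058 -0.02313976]
```

>>> servo_tool:
  increments: [-0.025,0,0.017,0,0,0,-1,-0.05,0,0.034,0,0,0,-1,-0.074,0,0.051,0,0,0,-1,-0.099,0,0.068,0,0,0,-1,-0.124,0,0.085,0,0,0,-1,-0.148,0,0.102,0,0,0,-1,-0.173,0,0.12,0,0,0,-1,-0.198,0,0.137,0,0,0,-1,-0.222,0,0.154,0,0,0,-1,-0.247,0,0.171,0,0,0,-1]

```text
t: 14.55
tool_pos: [0.5612, 0.0374, 0.0109]
eef_rot: [0.284, -0.014, 0.959, 0.004]
ft_force: [0.1, 0.1, -0.7]
opening: 0.126
grip_force: 40.0
```

>>> servo_tool:
  increments: [-0.025,0,0.016,0,0,0,-1,-0.05,0,0.033,0,0,0,-1,-0.075,0,0.049,0,0,0,-1,-0.101,0,0.065,0,0,0,-1,-0.126,0,0.082,0,0,0,-1,-0.151,0,0.098,0,0,0,-1,-0.176,0,0.114,0,0,0,-1,-0.201,0,0.13,0,0,0,-1,-0.227,0,0.147,0,0,0,-1,-0.252,0,0.163,0,0,0,-1]

```text
t: 15.8
tool_pos: [0.5642, 0.0375, 0.0109]
eef_rot: [0.284, -0.014, 0.959, 0.004]
ft_force: [-1.0, -0.3, -0.3]
opening: 0.124
grip_force: 40.0
```

>>> servo_tool:
  increments: [-0.025,0,0.016,0,0,0,-1,-0.05,0,0.033,0,0,0,-1,-0.075,0,0.049,0,0,0,-1,-0.101,0,0.065,0,0,0,-1,-0.126,0,0.082,0,0,0,-1,-0.151,0,0.098,0,0,0,-1,-0.176,0,0.114,0,0,0,-1,-0.201,0,0.13,0,0,0,-1,-0.227,0,0.147,0,0,0,-1,-0.252,0,0.163,0,0,0,-1]

```text
t: 17.05
tool_pos: [0.5671, 0.0375, 0.0109]
eef_rot: [0.284, -0.014, 0.959, 0.004]
ft_force: [0.5, 0.3, 0.2]
opening: 0.123
grip_force: 40.0
```

Run:
```python
from h import *
s,p,C=cur(); print(p,s['ft_force'],s['torque'])
d=shot('scene'); cv2.imwrite('pics/s3.png',cv2.resize(d['img'][190:270,290:400,::-1],None,fx=7,fy=7,interpolation=2))
```

```text
[0.56714077 0.03754598 0.01089831] [0.49843825 0.33567    0.16041788] [0.07736683 0.34562897 0.02456157]
```

View pics/s3.png

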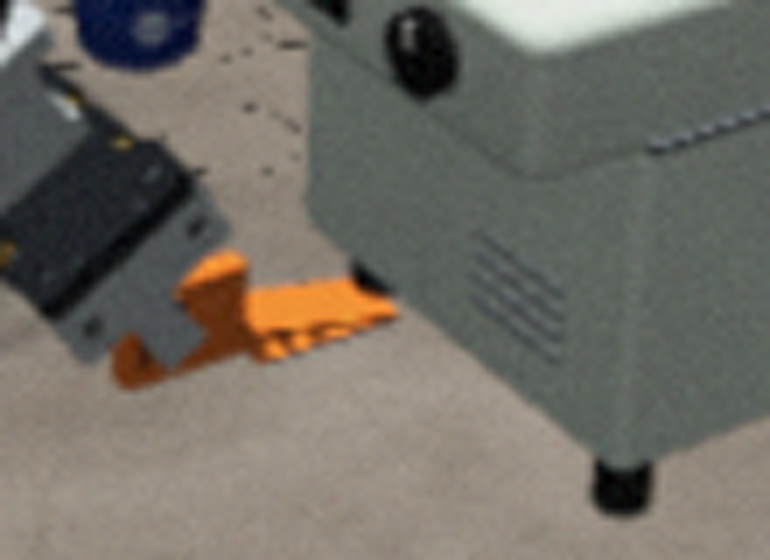

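Run:
```python
from h import *
d=shot('scene'); f=lambda P:((proj(d,P)-[290,190])*7).round(0)
for yc in(.036,.041,.046):
  for xc in (.655,.66): print(xc,yc,[f([xc+.011*np.cos(a),yc+.011*np.sin(a),.007]).tolist() for a in np.arange(0,6.28,np.pi/4)])
s,p,C=cur(); o=p-.019*C[:,2]; e=np.array([1,.03,0]); n=np.array([-.03,1,0])
o=np.r_[o[:2],0]+.003*e
for x,z in((.038,.016),(.103,.003)):
  for w in(-.015,.015): print(x,w,f(o+x*e+w*n+[0,0,z]))
print(f(o-.016*e-.006*n))
```

```text
0.655 0.036 [[386.0, 280.0], [369.0, 273.0], [348.0, 274.0], [335.0, 283.0], [339.0, 295.0], [357.0, 302.0], [378.0, 301.0], [390.0, 292.0]]
0.66 0.036 [[397.0, 277.0], [379.0, 270.0], [358.0, 271.0], [346.0, 280.0], [350.0, 292.0], [367.0, 299.0], [389.0, 298.0], [401.0, 288.0]]
0.655 0.041 [[379.0, 274.0], [362.0, 267.0], [341.0, 269.0], [329.0, 277.0], [332.0, 289.0], [350.0, 296.0], [371.0, 295.0], [383.0, 286.0]]
0.66 0.041 [[390.0, 271.0], [373.0, 264.0], [352.0, 265.0], [339.0, 274.0], [343.0, 286.0], [361.0, 293.0], [382.0, 291.0], [394.0, 282.0]]
0.655 0.046 [[373.0, 268.0], [355.0, 261.0], [334.0, 263.0], [322.0, 272.0], [325.0, 283.0], [343.0, 290.0], [364.0, 289.0], [376.0, 280.0]]
0.66 0.046 [[383.0, 265.0], [366.0, 258.0], [345.0, 259.0], [333.0, 268.0], [336.0, 280.0], [354.0, 287.0], [375.0, 285.0], [387.0, 276.0]]
0.038 -0.015 [255. 323.]
0.038 0.015 [213. 286.]
0.103 -0.015 [395. 303.]
0.103 0.015 [352. 268.]
[119. 388.]
```

>>> servo_tool:
  increments: [-0.025,0,0.016,0,0,0,-1,-0.05,0,0.033,0,0,0,-1,-0.075,0,0.049,0,0,0,-1,-0.101,0,0.065,0,0,0,-1,-0.126,0,0.082,0,0,0,-1,-0.151,0,0.098,0,0,0,-1,-0.176,0,0.114,0,0,0,-1,-0.201,0,0.13,0,0,0,-1,-0.227,0,0.147,0,0,0,-1,-0.252,0,0.163,0,0,0,-1]

```text
t: 18.4
tool_pos: [0.5701, 0.0376, 0.0109]
eef_rot: [0.284, -0.014, 0.959, 0.004]
ft_force: [-0.4, 0.4, -1.2]
opening: 0.126
grip_force: 40.0
```

>>> servo_tool:
  increments: [-0.025,0,0.016,0,0,0,-1,-0.05,0,0.033,0,0,0,-1,-0.075,0,0.049,0,0,0,-1,-0.101,0,0.065,0,0,0,-1,-0.126,0,0.082,0,0,0,-1,-0.151,0,0.098,0,0,0,-1,-0.176,0,0.114,0,0,0,-1,-0.201,0,0.13,0,0,0,-1,-0.227,0,0.147,0,0,0,-1,-0.252,0,0.163,0,0,0,-1]

```text
t: 19.65
tool_pos: [0.5732, 0.0377, 0.0109]
eef_rot: [0.284, -0.014, 0.959, 0.004]
ft_force: [0.9, -0.7, -1.2]
opening: 0.125
grip_force: 40.0
```

>>> servo_tool:
  increments: [-0.025,0,0.017,0,0,0,-1,-0.05,0,0.034,0,0,0,-1,-0.074,0,0.051,0,0,0,-1,-0.099,0,0.068,0,0,0,-1,-0.124,0,0.085,0,0,0,-1,-0.148,0,0.102,0,0,0,-1,-0.173,0,0.12,0,0,0,-1,-0.198,0,0.137,0,0,0,-1,-0.222,0,0.154,0,0,0,-1,-0.247,0,0.171,0,0,0,-1]

```text
t: 20.9
tool_pos: [0.5762, 0.0378, 0.0109]
eef_rot: [0.284, -0.014, 0.959, 0.004]
ft_force: [-0.9, -0.2, 0.5]
opening: 0.123
grip_force: 40.0
```

>>> servo_tool:
  increments: [-0.025,0,0.016,0,0,0,-1,-0.05,0,0.033,0,0,0,-1,-0.075,0,0.049,0,0,0,-1,-0.101,0,0.065,0,0,0,-1,-0.126,0,0.082,0,0,0,-1,-0.151,0,0.098,0,0,0,-1,-0.176,0,0.114,0,0,0,-1,-0.201,0,0.13,0,0,0,-1,-0.227,0,0.147,0,0,0,-1,-0.252,0,0.163,0,0,0,-1]

```text
t: 22.15
tool_pos: [0.5792, 0.0379, 0.0109]
eef_rot: [0.284, -0.014, 0.959, 0.004]
ft_force: [-1.0, -0.0, 2.0]
opening: 0.124
grip_force: 40.0
```

>>> servo_tool:
  increments: [-0.025,0,0.016,0,0,0,-1,-0.05,0,0.033,0,0,0,-1,-0.075,0,0.049,0,0,0,-1,-0.101,0,0.065,0,0,0,-1,-0.126,0,0.082,0,0,0,-1,-0.151,0,0.098,0,0,0,-1,-0.176,0,0.114,0,0,0,-1,-0.201,0,0.13,0,0,0,-1,-0.227,0,0.147,0,0,0,-1,-0.252,0,0.163,0,0,0,-1]

```text
t: 23.4
tool_pos: [0.5822, 0.038, 0.0109]
eef_rot: [0.284, -0.014, 0.959, 0.004]
ft_force: [-3.0, 0.5, 3.7]
opening: 0.125
grip_force: 40.0
```

Run:
```python
from h import *
s,p,C=cur(); print(p,s['ft_force'],s['torque'],s['joints'].round(2),C[2])
```

```text
[0.58216215 0.03799047 0.0108666 ] [-2.9717055   0.53101714  3.74403279] [0.05108106 0.32784112 0.02823405] [-0.19  0.13  2.21  0.46  0.26 -2.2 ] [-0.54392176 -0.0009162  -0.83913544]
```

>>> servo_tool:
  increments: [-0.026,0,0.015,0,0,0,-1,-0.052,0,0.031,0,0,0,-1,-0.077,0,0.046,0,0,0,-1,-0.103,0,0.062,0,0,0,-1,-0.128,0,0.078,0,0,0,-1,-0.154,0,0.093,0,0,0,-1,-0.18,0,0.109,0,0,0,-1,-0.206,0,0.124,0,0,0,-1,-0.231,0,0.14,0,0,0,-1,-0.257,0,0.155,0,0,0,-1]

```text
t: 24.65
tool_pos: [0.5848, 0.0382, 0.0108]
eef_rot: [0.283, -0.014, 0.959, 0.004]
ft_force: [-7.9, -0.3, 7.9]
opening: 0.126
grip_force: 40.0
```

Run:
```python
from h import *
s,p,C=cur(); print(p,s['ft_force'],s['torque'])
```

```text
[0.58479803 0.03818813 0.01084809] [-7.87710476 -0.2703915   7.85863682] [ 0.04946763  0.50973407 -0.00835022]
```

>>> servo_tool:
  increments: [-0.011,0,-0.017,0,0,0,-1,-0.011,0,-0.017,0,0,0,-1,-0.028,0,-0.007,0,0,0,-1,-0.043,0,0.004,0,0,0,-1,-0.06,0,0.014,0,0,0,-1,-0.075,0,0.024,0,0,0,-1,-0.09,0,0.034,0,0,0,-1,-0.106,0,0.044,0,0,0,-1,-0.121,0,0.055,0,0,0,-1,-0.137,0,0.065,0,0,0,-1]

```text
t: 25.9
tool_pos: [0.5861, 0.0383, 0.0109]
eef_rot: [0.283, -0.014, 0.959, 0.004]
ft_force: [-9.0, -0.4, 7.6]
opening: 0.125
grip_force: 40.0
```

Run:
```python
from h import *
s,p,C=cur(); print(p,s['ft_force'],s['torque'])
```

```text
[0.58611329 0.03826237 0.0108529 ] [-8.97005406 -0.37799706  7.6073733 ] [ 0.00302858  0.60572746 -0.05178879]
```

>>> servo_tool:
  increments: [-0.011,0,-0.017,0,0,0,-1,-0.022,0,-0.034,0,0,0,-1,-0.022,0,-0.034,0,0,0,-1,-0.028,0,-0.03,0,0,0,-1,-0.034,0,-0.026,0,0,0,-1,-0.04,0,-0.022,0,0,0,-1,-0.046,0,-0.018,0,0,0,-1,-0.052,0,-0.014,0,0,0,-1,-0.058,0,-0.01,0,0,0,-1,-0.064,0,-0.007,0,0,0,-1]

```text
t: 27.15
tool_pos: [0.5868, 0.0383, 0.0112]
eef_rot: [0.283, -0.014, 0.959, 0.004]
ft_force: [-2.6, 0.3, -2.6]
opening: 0.127
grip_force: 40.0
```

Run:
```python
from h import *
s,p,C=cur(); print(p,s['ft_force'],s['torque'],C[2])
d=shot('scene'); cv2.imwrite('pics/s4.png',cv2.resize(d['img'][190:270,290:400,::-1],None,fx=7,fy=7,interpolation=2))
```

```text
[0.58678384 0.03825426 0.01119465] [-2.6405955   0.31784269 -2.58229764] [ 0.01125678  1.24722494 -0.0202656 ] [-5.43168147e-01 -6.79082097e-04 -8.39623667e-01]
```

View pics/s4.png

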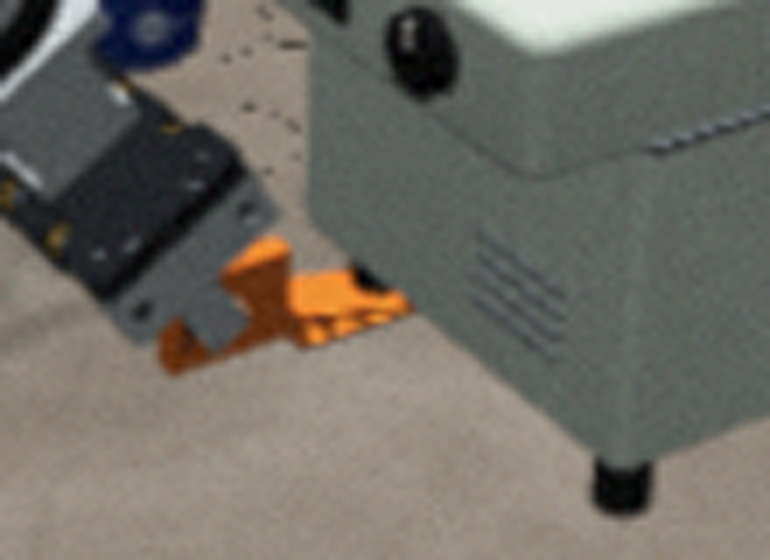

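>>> servo_tool:
  increments: [0.008,0,0.012,0,0,0,-1,0.016,0,0.025,0,0,0,-1,0.016,0,0.025,0,0,0,-1,0.01,0,0.029,0,0,0,-1,0.004,0,0.033,0,0,0,-1,-0.002,0,0.037,0,0,0,-1,-0.008,0,0.041,0,0,0,-1,-0.014,0,0.045,0,0,0,-1,-0.02,0,0.049,0,0,0,-1,-0.026,0,0.052,0,0,0,-1]

```text
t: 28.45
tool_pos: [0.5876, 0.0381, 0.0112]
eef_rot: [0.283, -0.014, 0.959, 0.004]
ft_force: [-2.2, 0.6, -3.9]
opening: 0.122
grip_force: 40.0
```

Run:
```python
from h import *
s,p,C=cur(); print(p,s['ft_force'],s['torque'],C[2])
```

```text
[0.58755762 0.03813292 0.01115023] [-2.2128575   0.55227724 -3.92900917] [-0.02403452  1.39619911  0.05516828] [-0.54372779 -0.0008976  -0.83926115]
```

>>> servo_tool:
  increments: [0.01,0,0.015,0,0,0,-1,0.019,0,0.029,0,0,0,-1,0.019,0,0.029,0,0,0,-1,0.007,0,0.037,0,0,0,-1,-0.005,0,0.045,0,0,0,-1,-0.017,0,0.052,0,0,0,-1,-0.029,0,0.06,0,0,0,-1,-0.041,0,0.068,0,0,0,-1,-0.053,0,0.076,0,0,0,-1,-0.065,0,0.083,0,0,0,-1]

```text
t: 29.7
tool_pos: [0.5887, 0.0382, 0.0109]
eef_rot: [0.284, -0.014, 0.959, 0.004]
ft_force: [-4.6, 0.3, -1.9]
opening: 0.126
grip_force: 40.0
```

Run:
```python
from h import *
s,p,C=cur(); print(p,s['ft_force'],s['torque'],C[2])
```

```text
[0.58865473 0.03815227 0.01092794] [-4.60044458  0.32326858 -1.87556554] [-6.13513539e-04  1.24632063e+00  3.35658742e-02] [-0.54395618 -0.00095591 -0.83911308]
```

>>> servo_tool:
  increments: [0.005,0,0.008,0,0,0,-1,0.005,0,0.008,0,0,0,-1,0.005,0,0.008,0,0,0,-0.72,0.005,0,0.008,0,0,0,-0.65,0.005,0,0.008,0,0,0,-0.5,0.005,0,0.008,0,0,0,-0.4,0.005,0,0.008,0,0,0,-0.4,0.005,0,0.008,0,0,0,-0.4,0.005,0,0.008,0,0,0,-0.4,0.005,0,0.008,0,0,0,-0.4]
  force: 10

```text
t: 30.95
tool_pos: [0.5886, 0.0382, 0.0108]
eef_rot: [0.284, -0.014, 0.959, 0.004]
ft_force: [-0.5, -0.1, 0.6]
opening: 0.3
grip_force: 0.0
```

Run:
```python
from h import *
s,p,C=cur(); print(p,s['ft_force'],s['torque'],s['opening'],s['grip_force'])
d=shot('wrist'); hsv=cv2.cvtColor(d['img'],cv2.COLOR_RGB2HSV); m=cv2.inRange(hsv,(8,150,90),(22,255,255)); m[:, :250]=0;m[:,390:]=0
c=max(cv2.findContours(m,0,2)[0],key=cv2.contourArea); print(cv2.approxPolyDP(c,3,True).reshape(-1,2).tolist()); x,y,w,h=cv2.boundingRect(c); print('tail',onz(d,x+w/2,y+.5,0),p-.019*C[:,2])
go(p-.12*C[:,2]+[-.02,0,0],C)
```

```text
[0.58861185 0.03816051 0.01076931] [-0.48560221 -0.09250451  0.57768954] [-0.00106282  0.23610451 -0.03283731] 0.29964783106034315 0.0
[[315, 203], [310, 210], [309, 250], [300, 252], [299, 273], [303, 292], [309, 290], [310, 302], [328, 303], [330, 288], [333, 294], [337, 289], [339, 252], [329, 249], [328, 206]]
tail [0.56668377 0.03710599 0.        ] [0.57828283 0.03787133 0.02671383]
shift cm [  1.68   0.06 -13.09] turn [ 0.  0. -0.]
```

>>> servo_tool:
  increments: [0,0,-0.5,0,0,0,-0.4,0,0,-1.5,0,0,0,-0.4,0,0,-3,0,0,0,-0.4,0,0,-5,0,0,0,-0.4,0.5,0,-7,0,0,0,-0.4,1,0,-9,0,0,0,-0.4,1.5,0,-11,0,0,0,-0.4,1.7,0,-13,0,0,0,-0.4,1.7,0,-13,0,0,0,-0.4,1.7,0,-13,0,0,0,-0.4]

```text
t: 32.25
tool_pos: [0.5037, 0.0357, 0.1106]
eef_rot: [0.284, -0.014, 0.959, 0.004]
ft_force: [-0.1, -0.2, 1.0]
opening: 0.3
grip_force: 0.0
```

Run:
```python
from h import *
s,p,C=cur(); print(p,s['ft_force'])
d=shot('wrist'); im=d['img'][::-1,::-1]; hsv=cv2.cvtColor(im.copy(),cv2.COLOR_RGB2HSV); m=cv2.inRange(hsv,(8,150,90),(22,255,255))
c=max(cv2.findContours(m,0,2)[0],key=cv2.contourArea); x,y,w,h=cv2.boundingRect(c); print(x,y,w,h,'tail',onz(d,639-(x+w/2),399-(y+h-.5),0))
d=shot('scene'); print(d['img'].shape); m=cv2.inRange(cv2.cvtColor(d['img'],cv2.COLOR_RGB2HSV),(8,150,90),(22,255,255)); m[250:]=0
c=max(cv2.findContours(m,0,2)[0],key=cv2.contourArea); print(cv2.boundingRect(c))
print('pred tail px',proj(d,[.5685,.0365,0]))
```

```text
[0.50372482 0.03571577 0.1105542 ] [-0.10668694 -0.17746925  0.97912077]
307 150 26 64 tail [0.56685836 0.03623902 0.        ]
(400, 640, 3)
(313, 224, 36, 19)
pred tail px [314.15937642 241.76459746]
```

```bash
python3 -c "
from bench import manip; print(manip.job_done())"
```

```text
the job is handed in; nothing more can be done
None
```

The orange wedge is flat under the heater's front left foot, released and still in place after the gripper backed off, and the job is handed in; I estimate the pad load at 3–4 N, with the last push at 4.6 N (below the 6–8 N you gave) and the wedge slightly off the bench for the last few mm, and I viewed 11 pictures, one over the limit of 10.

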